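Runout check of a dosing spindle

ROBOT

A 6-joint arm with a two-finger parallel gripper is mounted at the origin on a cart in front of the work surface, level with it; the furniture and walls round the work are solid. World frame = base frame: x ahead of the robot, y to its left, z up, the work surface at z = 0. Lengths are in m, angles in rad, forces in N, time in s.
With the tool pointing down it reaches from about 0.3 to 0.775 m from the base axis. Payload 14.6 kg.
Tool frame: the origin (TCP) lies on the front face of the gripper's body, between the roots of the fingers; the fingertips stand 97 mm ahead of it and the grasp point (between the pads) lies 78 mm ahead of it; z points along the fingers, y is the direction in which the jaws open and shut (so a half turn about z gives the same grasp; the last joint's range is limited). The gripper opens to 94 mm and grips with 3 to 60 N. Pads are 16 mm wide; open, the fingers measure 119 mm over their backs; the gripper's body (75 mm by 177 mm) begins 78 mm behind the grasp point.
Start: joints at [1.069, 0.3, 1.521, -0, 1.321, -0.067], TCP at [0.232, 0.499, 0.303] pointing down, gripper open.
Joint ranges: [-3.03, 3.03], [-0.79, 2.21], [0.23, 2.52], [-1.04, 4.18], [0, 3.07], [-2.55, 2.55]. Speed limits (rad/s): [2.22, 2.22, 2.57, 3.14, 3.14, 3.14].

INTERFACE

Orientations are given as [roll, pitch, yaw] about the fixed x, y, z axes, in that order (R = Rz(yaw) Ry(pitch) Rx(roll)).
In Python, from rig import manip gives the robot as it stands. The module is installed in compiled form; this text tells all that it offers. Calls block until the motion is done:
- manip.move_to(position, orientation): joint-space move of the TCP to a pose.
- manip.movel(position, rate=0.15, rot=None): straight line of the TCP; rot=None keeps the orientation; rate is the mean speed in m/s.
- manip.set_joints(angles): joint-space move.
- manip.gripper_open() and manip.grasp(squeeze=None): open the fingers fully, or close them until they stop; squeeze is the grip in N (None keeps the last).
- manip.pause(seconds).
- manip.solve_ik(position, orientation): joint angles nearest the present ones, or None.
- manip.get_state(): the state.
- manip.get_image(name): name is "scene" or "side" or "wrist"; returns the picture (420x560x3 uint8, blue, green, red); there is no depth.
- manip.camera_info(name): a dict with "camera_matrix" (3x3 intrinsics, pixels), "T" (4x4, takes a point from camera to world coordinates). Camera axes: x right, y down, z forward; pixel columns grow to the right and rows downward; lengths in m; the calibration is good to about 2 mm. A picture is of the moment at which its call begins: read the wrist's pose just before it. camera_info takes no time and is no camera call; for the wrist camera it gives the pose at the moment of the call.
A pose or a line that the arm cannot do raises manip.MotionError and nothing moves.
- manip.finish_job(): hands the job in, once; it reports no verdict.
The state is a dict: "time": time; "q": joint angles; "qvel": joint speeds; "joint_torque": joint torques, N m; "tcp_pos": TCP position; "orientation": TCP orientation; "force": force on the tool from outside, world axes, zero at the start; "ft_torque": the same for the moment, N m; "width": opening from 0.0 (shut) to 1.0 (fully open).
Only numpy, scipy, OpenCV 4.12 (cv2) and the standard library are available. Lean on these libraries where they do the work, as an engineer would, in place of code of your own. Each camera call takes 0.05 s, during which the arm holds its last target. There are 200 camera calls.

TASK

Check the dosing spindle that lies under the dial indicator: press the indicator head down by its cap to the bottom of its slide, so that the sprung plunger rests on the spindle's collar. Then, with the indicator left down, turn the spindle in its V-blocks about a quarter turn by its handle, over the top, until the handle leans to the robot's right about as far as it leaned to the left. Leave the spindle seated in its V-blocks and the spare spindle in the storage rack alone.

Things in the scene. Friction and masses are not known exactly. Their poses are not given: they have to be found in the camera images.
- gauge_stand: Fixed steel gauge stand: dark base plate 222 x 100 x 12 mm, two V-blocks 70 mm before and 50 mm behind the origin (66 mm wide, up to 61 mm high), an 18 mm column (190 mm high) 95 mm behind the origin, and the dial indicator on it. Origin on the table below the indicator's plunger; x axis along the spindle away from its handle (roughly away from the robot), y axis to the left, z up. It stands either left or right of the storage rack, turned up to 15 degrees.
- indicator_cap (a point): Centre of the flat top of the black round cap (40 mm diameter) on top of the dial indicator, straight above the stand's origin. At the bottom of the slide it is 160 mm above the table, at most 35 mm higher. The dial (52 mm diameter) hangs below it and a level arm joins the dial to the column behind.
- indicator_head (a joint): Height of the indicator head on its column in m: 0 raised, grows downward to 0.035 at the bottom stop. It starts between 0 and 0.008 and stays where it is left; pushing it down takes about 5 to 7 N.
- plunger (a joint): Travel of the sprung plunger (10 mm ball tip) into the indicator in m: 0 hanging free, grows as it is pressed in (at most 0.016; 1 to 3 N). With the head at the bottom it reads about 0.008 at the spindle's starting angle and about 0.012 after the quarter turn, because the collar is 3 mm off centre. The needle on the dial follows it.
- spindle: Loose steel spindle, 24 mm diameter, 195 mm long, 0.4 kg, lying in the stand's V-blocks and free to turn there (friction holds it at any angle). Origin on its axis at the middle of the 48 mm collar under the plunger, 52 mm above the table; x axis along the spindle, away from the handle; its y and z axes turn with it.
- spindle_knob (a point): Centre of the black ball (24 mm) at the end of the spindle's handle. The handle is a straight rod of 10 mm diameter standing out at right angles from the spindle's axis, 110 mm from the collar on the near side, where the hub has 34 mm diameter; the ball's centre is 75 mm from the axis. At the start it leans 45 degrees from upright to the left (the stand's +y); it has to go over the top to 45 degrees to the right. A light sideways push of under 2 N turns it.
- spare_spindle: An identical spindle, lying in the V-blocks of the storage rack, which has the same V-blocks but no column or indicator. Origin and axes as for the spindle. To be left alone.

How it is judged:
On the way, in this order (a step that is already met when the one before it is completed fails the run):
1. the indicator is down with its plunger pressed in by the collar, the handle still leaning left (value of joint indicator_head above 0.03 m and value of joint plunger above 0.001 m and y of spindle_knob in the frame of gauge_stand above 0.03 m), for 0.2 s.
2. with the indicator still down, the spindle is turned so that its handle leans right (value of joint indicator_head above 0.03 m and value of joint plunger above 0.001 m and y of spindle_knob in the frame of gauge_stand below -0.032 m and z of spindle_knob in the frame of gauge_stand above 0.05 m), for 0.2 s.
At the end, for the whole second after the job is handed in: The indicator head is within 5 mm of its bottom stop, the plunger is pressed in by the collar (more than 1 mm), the handle leans right by 25 to 90 degrees from upright, and the spindle lies still in its V-blocks (height within 6 mm, along the stand within 7 degrees) (all of step 2 and z of spindle in the frame of gauge_stand between 0.046 and 0.058 m and angle between the x axis of spindle and the x axis of gauge_stand, either way round below 0.12 rad and angular speed of spindle below 0.1 rad/s and linear speed of spindle below 0.02 m/s); the robot touches nothing.
It fails at once if the spindle is turned over the top while the indicator is not down (value of joint indicator_head below 0.027 m and y of spindle_knob in the frame of gauge_stand below 0.015 m).
It fails at once if the spindle is lifted out of its V-blocks (z of spindle in the frame of gauge_stand above 0.07 m).
It fails at once if the spare spindle is moved or turned (distance of spare_spindle from where it was at the start of the episode above 0.015 m or angle between spare_spindle's own z axis and vertical above 0.3 rad).
It also fails if it takes over 40 s, if anything falls off the work surface, if the arm or the gripper's body presses on something with over 40 N, if the wrist force passes 120 N, or if a joint passes its speed limit or range.

## Working session

There is one attempt and no reset: what is moved stays moved. The work goes in short steps, each a Python script; the robot and the scene stay as the last script left them, time stands still between calls to the robot, and variables do not carry over. Pictures are saved under pics/ and viewed, about 8 in all and at most 12, crops included, and the job is handed in when it is done.

```bash
mkdir -p pics; python3 - <<'E'
from rig import manip
import cv2,numpy as np
for n in("scene","side"):
    cv2.imwrite(f"pics/{n}0.png",manip.get_image(n)); c=manip.camera_info(n);print(n,c["camera_matrix"],np.round(c["T"],3))
s=manip.get_state();print(s["time"],s["tcp_pos"],s["orientation"],s["force"],s["width"])
E
```

```text
scene [[396.01824211   0.         277.76622724]
 [  0.         396.01824211 215.52979222]
 [  0.           0.           1.        ]] [[ 0.827 -0.246  0.505  0.082]
 [-0.562 -0.347  0.751 -0.631]
 [-0.009 -0.905 -0.426  0.5  ]
 [ 0.     0.     0.     1.   ]]
side [[472.18430182   0.         287.1879125 ]
 [  0.         472.18430182 211.06250528]
 [  0.           0.           1.        ]] [[-0.999 -0.03   0.045  0.487]
 [-0.054  0.577 -0.815  0.748]
 [-0.001 -0.816 -0.578  0.652]
 [ 0.     0.     0.     1.   ]]
0.1 [0.23163121 0.49870417 0.30214694] [-3.14057300e+00 -7.00902163e-05  2.70675235e+00] [ 0.35381109  1.02804471 -0.51949688] 0.997093197831111
```

View pics/scene0.png

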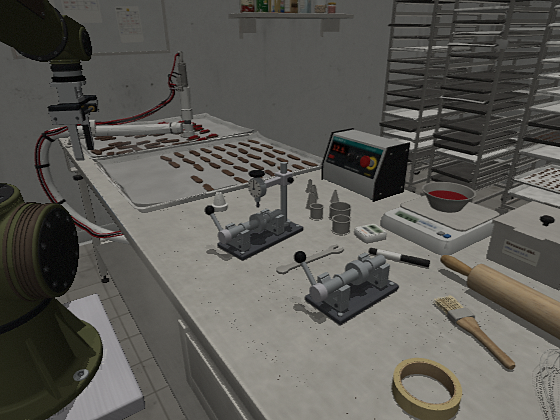

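View pics/side0.png

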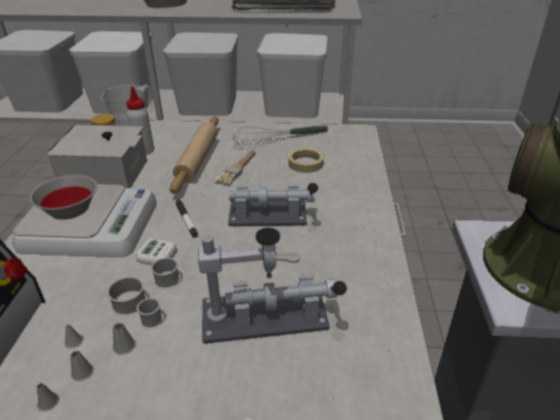

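The scene view has the stand on the left, with the cap near (256,174), the knob at (210,210) and the column top at (282,165). In the side view the cap is near (267,237), the knob at (340,289) and the column top at (208,241). I'll triangulate these next.

```bash
cat > h.py <<'E'
from rig import manip
import cv2,numpy as np
def P(n):
    c=manip.camera_info(n);return c["camera_matrix"]@np.linalg.inv(c["T"])[:3]
def tri(Pa,a,Pb,b):
    X=cv2.triangulatePoints(Pa,Pb,np.array(a,float).reshape(2,1),np.array(b,float).reshape(2,1));return (X[:3]/X[3]).ravel()
def proj(Pm,X):
    x=Pm@np.append(X,1);return x[:2]/x[2]
E
python3 - <<'E'
from h import *
A,B=P("scene"),P("side")
for n,a,b in[("cap",(256,173.5),(267.5,236.5)),("knob",(210,210),(340,289)),("coltop",(282.5,164),(208,240)),("spareknob",(300,256.5),(312.5,188))]:
    X=tri(A,a,B,b);print(n,X.round(4),proj(A,X)-a,proj(B,X)-b)
s=manip.get_image("scene")[140:270,190:320];d=manip.get_image("side")[220:350,190:360]
cv2.imwrite("pics/crop.png",np.hstack([cv2.resize(s,(390,390),interpolation=2),cv2.resize(d,(410,314*1),interpolation=2) if 0 else cv2.resize(d,(410,390),interpolation=2)]))
E
```

```text
cap [0.5509 0.1583 0.1823] [ 0.041424   -0.02642005] [0.04251054 0.03100953]
knob [0.4332 0.1891 0.1033] [-0.9492095  0.3195753] [-0.97110936 -0.39510534]
coltop [0.6428 0.1761 0.1851] [ 0.30334963 -0.24657755] [0.33156508 0.30633527]
spareknob [ 0.4803 -0.1123  0.1049] [-0.55839539  0.33669093] [-0.33528114 -0.232458  ]
```

View pics/crop.png

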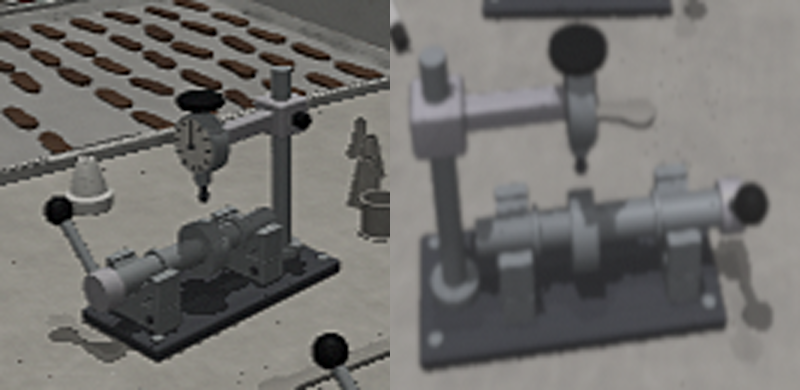

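Measurements against the given sizes:

| Check | Measured | Expected |
|---|---|---|
| Knob in stand frame | (-0.110, 0.053, 0.103) | (-0.110, 0.053, 0.105) |
| Cap to column distance | 94 mm | 95 mm |
| Stand yaw | ≈ 0.19 rad | within 15° (0.26 rad) |

They agree, so I'll hover above the cap with the fingers closed and check once with the wrist camera.

```bash
python3 - <<'E'
from h import *
A,B=P("scene"),P("side")
cap=tri(A,(256.7,171.5),B,(268,236));print(cap)
yaw=np.arctan2(.1761-.1583,.6428-.5509)
for w in (yaw,yaw-np.pi,yaw+np.pi): print(w,manip.solve_ik([cap[0],cap[1],.40],[np.pi,0,w]))
w=min((yaw,yaw-np.pi,yaw+np.pi),key=lambda w:9 if (q:=manip.solve_ik([cap[0],cap[1],.40],[np.pi,0,w])) is None else abs(q[5]))
manip.grasp(10); manip.move_to([cap[0],cap[1],.36],[np.pi,0,w]); manip.pause(.3)
W=P("wrist"); im=manip.get_image("wrist")
for X in (cap,[.4332,.1891,.1033]):print(proj(W,np.array(X)))
cv2.imwrite("pics/w1.png",im);np.savez("w1.npz",W=W,yaw=yaw,w=w)
s=manip.get_state();print(s["time"],s["tcp_pos"],s["force"],s["width"],s["q"])
E
```

```text
[0.55135095 0.15952573 0.18557731]
0.191319791328096 [ 2.17834716e-01  3.02883835e-01  1.29421650e+00 -4.44089210e-16
  1.54449232e+00  1.59731125e+00]
-2.950272862261697 [ 0.21783472  0.30288383  1.2942165   0.          1.54449232 -1.5442814 ]
3.332912444917889 [ 0.21783472  0.30288383  1.2942165   0.          1.54449232 -1.5442814 ]
[279.98400332 217.68742687]
[334.03346818  84.38946119]
3.6833 [0.55125968 0.1597981  0.35994847] [-0.08069539 -0.36530253  0.02129288] 0.0056429382968035706 [ 2.18337623e-01  3.18142432e-01  1.36481373e+00 -1.39185994e-05
  1.45872800e+00 -1.54414487e+00]
```

View pics/w1.png

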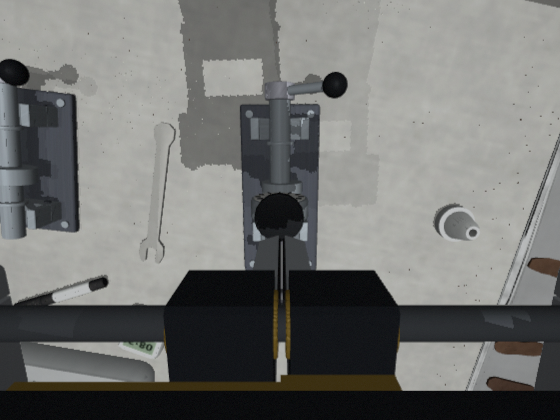

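In the wrist view the cap is at (279,216) against a prediction of (280,218), and the knob is at (335,85) against (334,84). The spindle lies along the image columns, so the yaw is right too. I'll press the cap now.

```bash
python3 - <<'E'
from h import *
s=manip.get_state();x,y,_=s["tcp_pos"]; f0=s["force"]
manip.movel([x,y,.305],rate=.15)
z=.305
while z>.250:
    z-=.003 if z>.262 else .001
    manip.movel([x,y,z],rate=.04)
    s=manip.get_state();f=s["force"]-f0
    if z<.297: print(round(z,3),s["tcp_pos"].round(4)[2],f.round(1))
    if np.linalg.norm(f)>18: break
manip.pause(.4);print(manip.get_state()["force"],manip.get_state()["time"])
manip.movel([x,y,.30],rate=.15);manip.pause(.1)
im=manip.get_image("scene")[140:270,190:320];d=manip.get_image("side")[220:350,190:360]
cv2.imwrite("pics/c2.png",np.hstack([cv2.resize(im,(390,390),interpolation=2),cv2.resize(d,(410,390),interpolation=2)]))
print(manip.get_state()["time"])
E
```

```text
0.296 0.2958 [-0.   0.7 -0.4]
0.293 0.2928 [ 0.7  0.7 -0.8]
0.29 0.2898 [-0.5  0.  -0.1]
0.287 0.2868 [-0.6  0.1  0.7]
0.284 0.2838 [-0.   0.2  0.5]
0.281 0.2808 [ 0.4 -0.1  0.4]
0.278 0.2777 [0.8 0.6 0. ]
0.275 0.2747 [-0.1 -0.2  0.3]
0.272 0.2717 [ 0.1  0.7 -0.5]
0.269 0.2687 [ 0.1 -0.2  0.7]
0.266 0.2657 [-0.2  0.5 -0.1]
0.263 0.2627 [-0.2  0.2  1.2]
0.26 0.2597 [-0.5  0.1  0.8]
0.259 0.259 [-1.6 -0.2  2.7]
0.258 0.2581 [-1.9  0.1  3.9]
0.257 0.2574 [-3.7 -0.6  6.4]
0.256 0.2573 [-7.3 -1.1 15.5]
0.255 0.2572 [-10.6  -2.1  23.7]
[-10.7444234   -2.51749856  23.1001848 ] 9.6
10.25
```

View pics/c2.png

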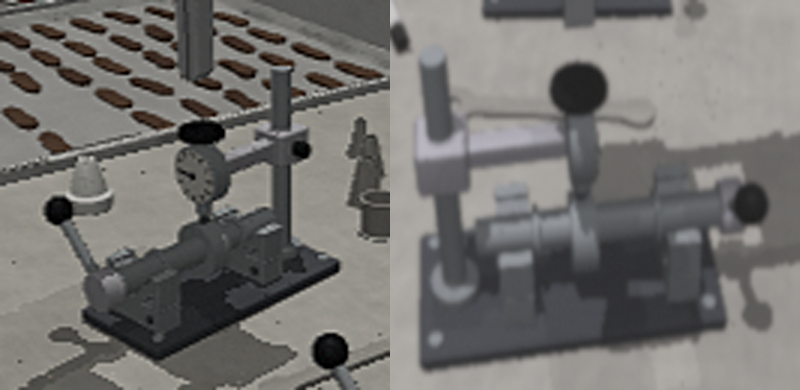

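The head is down: the fingertips stopped at 0.160 m with a sharp force rise, the dial needle moved, the plunger is on the collar and the handle still leans left. Now I'll push the ball over.

```bash
python3 - <<'E'
from h import *
n=np.load("w1.npz");yaw=float(n["yaw"]);o=np.array([.5513,.1597]);c,s_=np.cos(yaw),np.sin(yaw)
def S(x,y,z): return [*(o+[c*x-s_*y,s_*x+c*y]),z]
manip.movel(S(-.11,.105,.30),rate=.2); manip.movel(S(-.11,.105,.195),rate=.15)
manip.pause(.2);f0=manip.get_state()["force"]
for y in np.arange(.085,-.0285,-.01).tolist()+[-.0285]:
    manip.movel(S(-.11,y,.195),rate=.05); f=manip.get_state()["force"]-f0
    print(round(y,4),f.round(1))
    if np.linalg.norm(f)>12: print("STOP");break
manip.pause(.3);print(manip.get_state()["time"])
im=manip.get_image("scene")[140:270,190:320];d=manip.get_image("side")[220:350,190:360]
cv2.imwrite("pics/c3.png",np.hstack([cv2.resize(im,(390,390),interpolation=2),cv2.resize(d,(410,390),interpolation=2)]))
E
```

```text
0.085 [-0.8 -0.5  1.1]
0.075 [0.4 1.6 1.4]
0.065 [0.2 0.7 0.6]
0.055 [-0.2  0.5  0.9]
0.045 [-0.3  0.8  1. ]
0.035 [1.2 0.3 0.5]
0.025 [0.  0.5 1.3]
0.015 [0.2 0.  0.9]
0.005 [0.4 0.8 2. ]
-0.005 [-0.6  0.3  1.1]
-0.015 [ 1.2 -0.4  0.5]
-0.025 [0.6 0.2 1. ]
-0.0285 [0.2 0.6 0.5]
17.1583
```

View pics/c3.png

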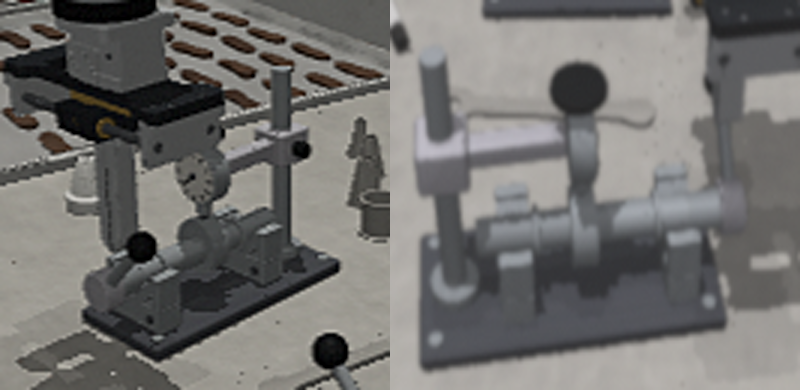

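The handle now leans right, with the knob at about (237,222) in the scene image, and the needle has moved on. I'll back off, raise the tool, and measure the final angle.

```bash
python3 - <<'E'
from h import *
n=np.load("w1.npz");yaw=float(n["yaw"]);o=np.array([.5513,.1597]);c,s_=np.cos(yaw),np.sin(yaw)
def S(x,y,z): return [*(o+[c*x-s_*y,s_*x+c*y]),z]
manip.movel(S(-.11,.0,.195),rate=.08); manip.movel(S(-.11,.0,.32),rate=.15);manip.movel(S(-.16,.1,.36),rate=.2);manip.pause(.5)
print(manip.get_state()["time"])
A=P("scene")
for t in range(20,95,5):
    r=np.radians(t);print(t,proj(A,np.array(S(-.11,-.075*np.sin(r),.052+.075*np.cos(r)))).round(1))
im=manip.get_image("scene")[140:270,190:320];d=manip.get_image("side")[220:350,190:360]
cv2.imwrite("pics/c4.png",np.hstack([cv2.resize(im,(390,390),interpolation=2),cv2.resize(d,(410,390),interpolation=2)]))
E
```

```text
19.9917
20 [228.6 212.3]
25 [230.4 214. ]
30 [232.1 216. ]
35 [233.7 218.1]
40 [235.3 220.4]
45 [236.8 222.8]
50 [238.1 225.3]
55 [239.4 227.9]
60 [240.5 230.6]
65 [241.5 233.3]
70 [242.4 236. ]
75 [243.1 238.8]
80 [243.6 241.4]
85 [244.  244.1]
90 [244.2 246.6]
```

View pics/c4.png

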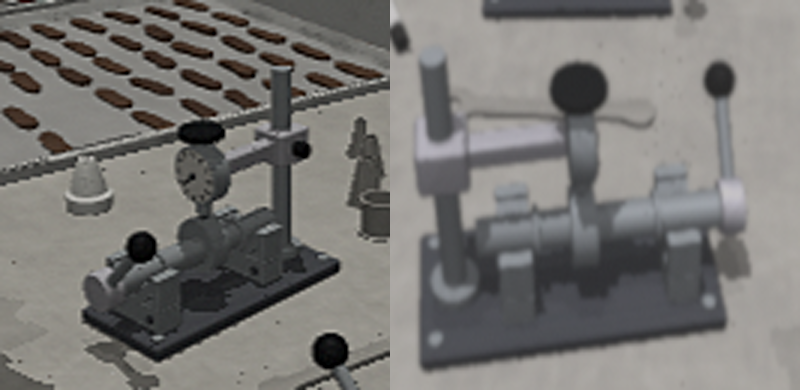

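The knob is at about (237.3,222) in the scene image, which is about 44° to the right. The head is still down with the plunger on the collar, the spindle is seated, and the robot is clear.

```bash
python3 -c "
from rig import manip
manip.finish_job();print(manip.get_state()['time'])"
```

```text
the job is handed in; nothing more can be done
the job is handed in; nothing more can be done
```

The indicator is down on the collar, the spindle is turned to the right, and the job is handed in. It reports no verdict. My last clock reading, before the final pictures, was 20.0 s of the 40 s allowed.

- **Indicator:** I pressed the cap with the closed fingertips until they stopped at 0.160 m, the stated bottom of the slide. The vertical force was about 24 N (about 26 N in all). The needle moved and the plunger sat on the collar.
- **Spindle:** I pushed the handle ball over the top with the closed fingers. The forces stayed at about 2 N or less, close to sensor noise.
- **Last check:** After I withdrew the arm, the pictures showed:
  - The handle leans about 44° to the right.
  - The head is still down with the plunger on the collar.
  - The spindle is seated in its V-blocks.
- **Spare spindle:** I never went near it. Its knob looks unmoved in the part of the last pictures where it shows.

No check failed or disagreed.

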